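Start the clamp screw of a tube mill

TASK

Take the white tube mill's lid by its blue pull and raise it to about 100 degrees open, so that it stands leaning back just past upright. Then find the thread of the black clamp knob inside: turn it backward (anticlockwise from above) until the screw drops into its thread and stop there, let it go all the way down, and turn it forward (clockwise) one full turn. Finish still gripping the started knob, do not let go of it, and leave the other things on the bench and the mill's lid standing where they are.

Things in the scene. Friction and masses are not known exactly. Their poses are not given: they have to be found in the camera images.
- mill: White tube mill, fixed: open-topped box 160 (x) x 200 (y) x 95 mm high, walls 6 mm, under the lid. Origin: centre of its underside; x points from its front (dark window, two keys) to its hinged back, z up. Inside: a disc of radius 66 mm with tube caps up to 32 mm above the bench, in the middle a brass threaded boss 36 mm across, 40 mm above the bench.
- lid (a joint): Opening angle of the lid (rad): 0 shut and level, grows as its front edge goes up and back; 1.75 is 100 degrees, stop at 2.1. The lid is a plate 166 x 206 x 8 mm with a clear pane, hinged along the mill's y at its back. The hinge is stiff: the lid stays where it is left and takes about 5 N at the pull to move.
- lid_hinge (a point): Point on the lid's hinge axis, middle of the mill's back edge: in the mill's frame 80 mm in x, 100 mm above the bench.
- lid_pull (a point): Centre of the blue pull: round bar 16 mm in diameter, 24 mm long along the mill's y, flat ends facing sideways, on a neck 10 mm wide; 193 mm from the hinge axis, 29 mm beyond the lid's front edge, 100 mm above the bench when shut. Pinched by its ends (gripper closing along the mill's y) it pivots between the fingers as the lid swings.
- clamp_knob: Black round knurled knob of the clamp screw, 38 mm in diameter, 28 mm high, white pointer line on top. Origin: centre of its underside, 60 to 63 mm above the bench at the start, at x = y = 0 of the mill; x along the pointer, z up. It only turns and goes up and down, sinking about 15 mm in all. Free room round its axis: 74 mm to the front and back walls, 94 mm to the sides.
- screw_turn (a joint): Turning angle of the clamp screw (rad), growing anticlockwise from above (backward), counted over full turns. Where the thread drops is to be found: between 0.3 and 2.2 rad backward of the start. Takes about 0.05 N m to turn.
- screw_height (a joint): Height of the screw (m), up positive. Right-hand thread, pitch 8 mm. Turned backward it climbs 1.3 mm a radian, then loses its support and drops about 8 mm under weight and spring (7 N). Fingers gripping at a fixed height hold it up: they feel it pull down by about 10 N and must go down with it, or let go a moment, for it to drop. Turned forward then, it sinks 8 mm a turn; follow it down.
- cup: Bystander: specimen cup with red lid, 53 mm across, 59 mm high, loose. Origin: centre of its underside.
- bottle: Bystander: brown bottle with black cap, 48 mm across, 95 mm high, loose. Origin: centre of its underside.
- timer: Bystander: white timer, 62 x 62 x 22 mm, loose. Origin: centre of its underside.
- slide_box: Bystander: blue box of slides, 84 x 62 x 40 mm, loose. Origin: centre of its underside.
- forceps: Bystander: steel forceps lying flat, 130 x 12 x 10 mm, loose. Origin: centre of its underside.

How it is judged (in metres and radians):
On the way, in this order (a step that is already met when the one before it is completed fails the run):
1. the lid stands at about 100 degrees (value of joint lid between 1.57 and 1.92 rad), for 0.2 s.
2. the screw has been turned backward past the end of the thread and has dropped (value of joint screw_turn between -0.5 and 1 rad and value of joint screw_height below -0.0055 m), for 0.1 s.
At the end, for the whole second after the job is handed in: Lid between 90 and 110 degrees; the dropped screw turned forward one turn (within 0.9 rad) from where its thread drops, and 12.5 to 19 mm below the crest it dropped from; the fingers closed round the knob, grasp point within 42 mm of its underside centre, gripping with over 4 N (all of step 1 and value of joint screw_turn between -7.18 and -5.38 rad and value of joint screw_height between -0.019 and -0.0125 m and contact force between the fingers and clamp_knob above 4 N and distance between the grasp point and clamp_knob below 0.042 m); the arm keeps its last pose, push and grip.
It fails at once if a bystander is pushed more than 30 mm from its place (distance of any of cup, bottle, timer, slide_box, forceps from where it was at the start of the episode above 0.03 m).
It also fails if it takes over 72 s, if anything falls off the work surface, if the arm or the gripper's body presses on something with over 40 N, if the wrist force passes 120 N, or if a joint passes its speed limit or range.

ROBOT

A 6-joint arm with a two-finger parallel gripper is mounted at the origin on a cart in front of the work surface, level with it; the furniture and walls round the work are solid. World frame = base frame: x ahead of the robot, y to its left, z up, the work surface at z = 0. Lengths are in m, angles in degrees, forces in N, time in s.
With the tool pointing down it reaches from about 0.325 to 0.85 m from the base axis. Payload 15.5 kg.
Tool frame: the origin (TCP) lies at the very end of the fingers, on their centre line; the grasp point (between the pads) lies arm.grip_depth behind it (arm.grip_depth is the distance from the TCP to the grasp point, in m); z points along the fingers, y is the direction in which the jaws open and shut (so a half turn about z gives the same grasp; the last joint's range is limited). The gripper opens to 91 mm and grips with 3 to 60 N. Pads are 32 mm wide; open, the fingers measure 118 mm over their backs; the gripper's body (76 mm by 178 mm) begins 60 mm behind the grasp point.
Start: joints at [-78.581, 28.281, 77.091, -0, 74.628, -5.472], TCP at [0.182, -0.598, 0.214] pointing down, gripper open.
Joint ranges: [-166.48, 166.48], [-47.26, 123.95], [12.59, 153.08], [-70.14, 250.14], [6.76, 159.57], [-176.63, 176.63]. Speed limits (degrees/s): [108.29, 108.29, 147.25, 172.46, 172.46, 172.46].

INTERFACE

Orientations are given as a 3x3 rotation matrix whose columns are the frame's x, y, z axes.
In Python, from rig import arm gives the robot as it stands. Calls block until the motion is done:
- arm.move_to(position, orientation): joint-space move of the TCP to a pose.
- arm.move_l(position, orientation=None, feed=0.15): straight line of the TCP; orientation=None keeps the orientation; feed is the mean speed in m/s.
- arm.move_joints(angles): joint-space move.
- arm.grip(opening): finger opening in m; the grip force is fixed at half the most; returns when the fingers have stopped.
- arm.sleep(seconds).
- arm.solve_ik(position, orientation): joint angles nearest the present ones, or None.
- arm.snapshot(name): name is "scene" or "top"; returns the picture (384x512x3 uint8, red, green, blue); there is no depth.
- arm.get_calibration(name): a dict with "intrinsics" (3x3 intrinsics, pixels), "k1" (the pictures are not rectified: a ray, as slopes to the right and down, at radius r is drawn at 1 + k1 r^2 times it, then the intrinsics apply), "cam_to_world" (4x4, takes a point from camera to world coordinates). Camera axes: x right, y down, z forward; pixel columns grow to the right and rows downward; lengths in m; the calibration is good to about 2 mm. A picture is of the moment at which its call begins. get_calibration takes no time and is no camera call.
A pose or a line that the arm cannot do raises arm.Unreachable and nothing moves.
- arm.sign_off(): hands the job in, once; it reports no verdict.
Readings, each from a call of its own:
- arm.current_t(): time.
- arm.current_joint_positions(): joint angles.
- arm.current_dq(): joint speeds.
- arm.current_tau(): joint torques, N m.
- arm.current_ee_pos(): TCP position.
- arm.current_tool_rot(): TCP orientation.
- arm.current_force(): force on the tool from outside, world axes, zero at the start.
- arm.current_torque(): the same for the moment, N m.
- arm.current_width(): finger opening in m.
Only numpy, scipy, OpenCV 4.12 (cv2) and the standard library are available. Lean on these libraries where they do the work, as an engineer would, in place of code of your own. Each camera call takes 0.05 s, during which the arm holds its last target.

## Working session

There is one attempt and no reset: what is moved stays moved. The work goes in short steps, each a Python script; the robot and the scene stay as the last script left them, time stands still between calls to the robot, and variables do not carry over. Pictures are saved under pics/ and viewed, and the job is handed in when it is done.

```bash
ls; mkdir -p pics; python3 - <<'E'
from rig import arm
import cv2,numpy as np
np.set_printoptions(precision=4,suppress=True)
for n in("scene","top"):
    im=arm.snapshot(n); cv2.imwrite(f"pics/{n}0.png",cv2.resize(im[:,:,::-1],(800,600),interpolation=cv2.INTER_CUBIC)); cv2.imwrite(f"{n}0raw.png",im[:,:,::-1])
    print(arm.get_calibration(n))
print(arm.grip_depth,arm.current_t(),arm.current_tool_rot(),arm.current_width())
E
```

```text
pics
{'intrinsics': array([[366.803 ,   0.    , 257.5943],
       [  0.    , 366.803 , 195.4456],
       [  0.    ,   0.    ,   1.    ]]), 'k1': 0.014797370733285357, 'cam_to_world': array([[-0.8877, -0.2441,  0.3905,  0.0058],
       [-0.4603,  0.4452, -0.7681,  0.932 ],
       [ 0.0136, -0.8615, -0.5075,  0.7886],
       [ 0.    ,  0.    ,  0.    ,  1.    ]])}
{'intrinsics': array([[401.7705,   0.    , 252.4307],
       [  0.    , 401.7705, 193.7415],
       [  0.    ,   0.    ,   1.    ]]), 'k1': -0.04832214381564169, 'cam_to_world': array([[-0.0138, -0.995 ,  0.0994,  0.4135],
       [-0.9996,  0.0111, -0.0276, -0.0936],
       [ 0.0263, -0.0997, -0.9947,  1.3577],
       [ 0.    ,  0.    ,  0.    ,  1.    ]])}
0.0188 0.1 [[ 0.9569  0.2905 -0.0002]
 [ 0.2905 -0.9569  0.0011]
 [ 0.0001 -0.0011 -1.    ]] 0.09159900880336629
```

View pics/scene0.png

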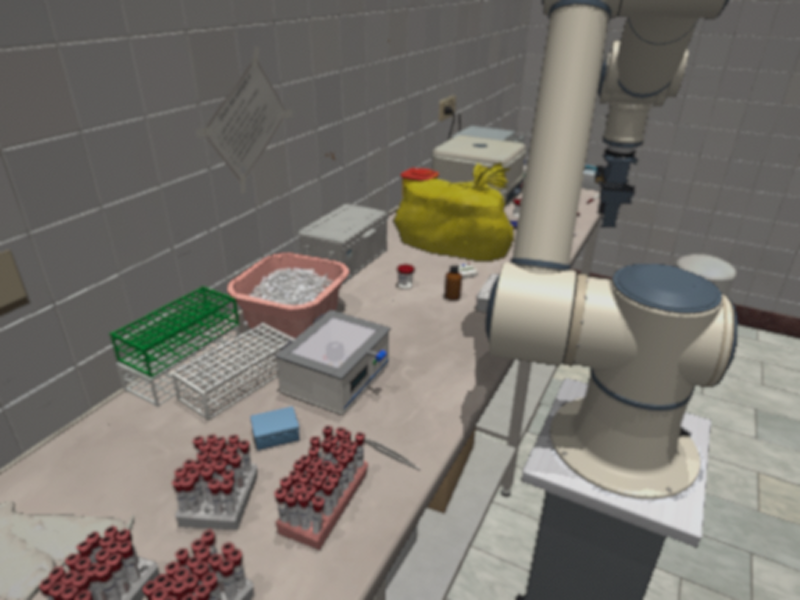

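View pics/top0.png

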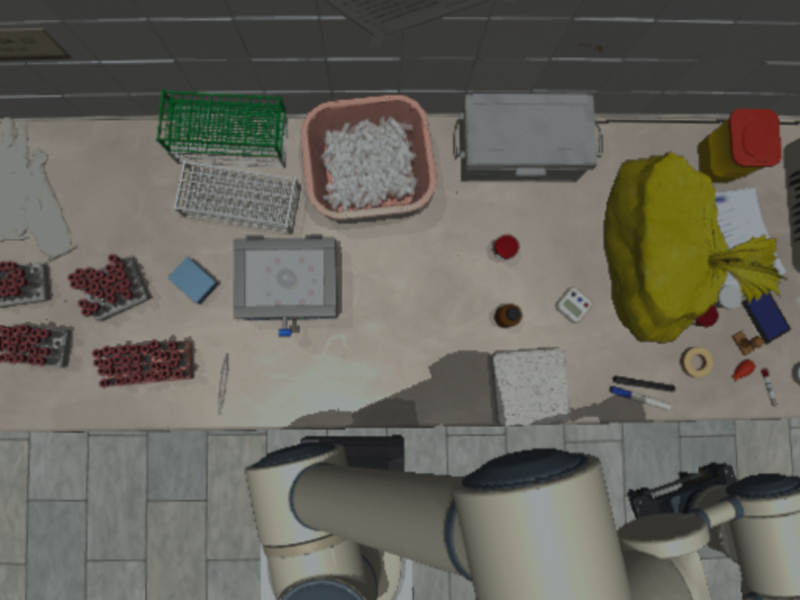

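```bash
cat > h.py <<'E'
import numpy as np,cv2
np.set_printoptions(precision=4,suppress=True)
from rig import arm
def ray(n,u,v):
    c=arm.get_calibration(n);K=c["intrinsics"];k=c["k1"]
    d=np.array([(u-K[0,2])/K[0,0],(v-K[1,2])/K[1,1]]);s=d.copy()
    for _ in range(20): s=d/(1+k*(s@s))
    T=c["cam_to_world"];return T[:3,3],T[:3,:3]@np.array([s[0],s[1],1])
def onz(n,u,v,z):
    o,d=ray(n,u,v);return o+d*(z-o[2])/d[2]
def proj(n,p):
    c=arm.get_calibration(n);K=c["intrinsics"];T=c["cam_to_world"]
    q=T[:3,:3].T@(np.asarray(p)-T[:3,3]);s=q[:2]/q[2];s=s*(1+c["k1"]*(s@s))
    return s*K[0,0]+K[:2,2]
def crop(im,x0,y0,x1,y1,f,out):
    cv2.imwrite(out,cv2.resize(im[y0:y1,x0:x1],None,fx=f,fy=f,interpolation=cv2.INTER_CUBIC))
E
python3 - <<'E'
from h import *
crop(cv2.imread("top0raw.png"),140,145,230,220,8,"pics/t1.png")
crop(cv2.imread("scene0raw.png"),170,190,260,265,8,"pics/s1.png")
E
```

```text
(no output)
```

View pics/t1.png

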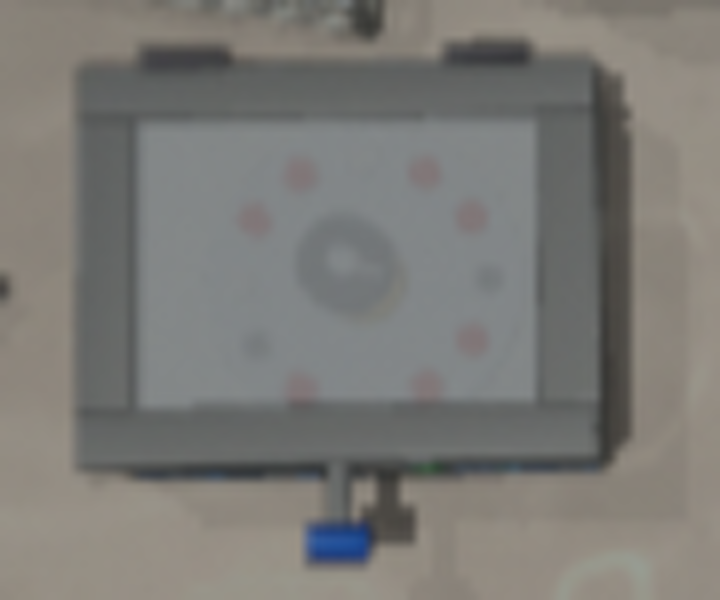

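View pics/s1.png

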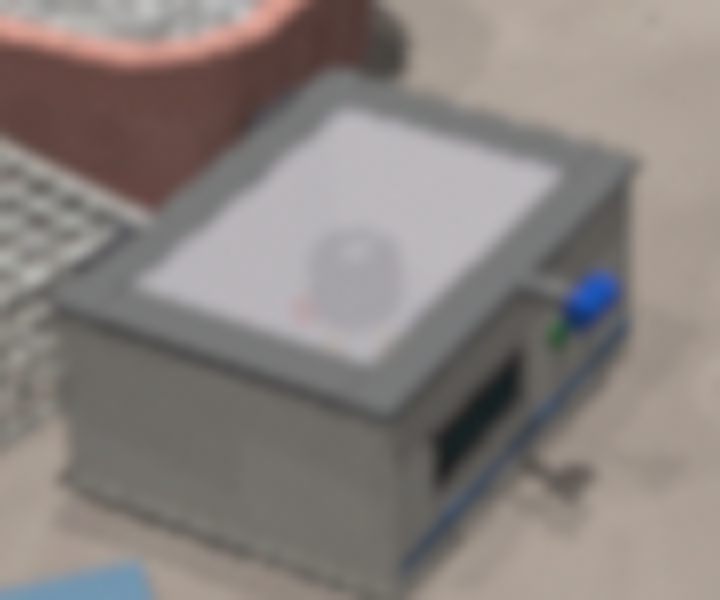

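```bash
python3 - <<'E'
from h import *
f=lambda x,y,z:onz("top",140+(x+.5)/8-.5,145+(y+.5)/8-.5,z)
L=[(76,64),(592,60),(600,462),(76,470)]
P=[f(*p,.103) for p in L]
for p in P:print(p)
print("c",np.mean(P,axis=0))
for i in range(4):
    d=P[(i+1)%4]-P[i];print(np.linalg.norm(d),np.degrees(np.arctan2(d[1],d[0])))
print("pull",f(338,543,.104),"ends",f(308,541,.104),f(369,543,.104))
g=lambda x,y,z:onz("scene",170+(x+.5)/8-.5,190+(y+.5)/8-.5,z)
print("scene pull",g(592,298,.1))
L=[(342,68),(640,162),(390,412),(56,300)]
P=[g(*p,.103) for p in L]
for p in P:print(p)
print("c",np.mean(P,axis=0))
for i in range(4):
    d=P[(i+1)%4]-P[i];print(np.linalg.norm(d),np.degrees(np.arctan2(d[1],d[0])))
E
```

```text
[0.6734 0.1968 0.103 ]
[ 0.6729 -0.0071  0.103 ]
[ 0.5133 -0.0096  0.103 ]
[0.5125 0.1947 0.103 ]
c [0.593  0.0937 0.103 ]
0.20385930624328136 -90.13218381628165
0.15967166697251353 -179.0961747526989
0.204324930116933 90.22691117380398
0.16094441679940535 0.7312769069655894
pull [0.4828 0.0924 0.104 ] ends [0.4837 0.104  0.104 ] [0.4826 0.0803 0.104 ]
scene pull [0.4835 0.0887 0.1   ]
[ 0.6687 -0.01    0.103 ]
[ 0.5127 -0.0055  0.103 ]
[0.5123 0.1937 0.103 ]
[0.6687 0.1955 0.103 ]
c [0.5906 0.0934 0.103 ]
0.1561366247896733 178.35313773508472
0.19919594157654388 90.09022738614915
0.1564130122802344 0.672015497319918
0.2055174465489561 -90.0045820413543
```

```bash
cat >> h.py <<'E'
def Rz(phi):  # tool down, jaw axis (tool y) = world -y rotated by phi about z
    a=np.radians(phi);c,s=np.cos(a),np.sin(a)
    return np.array([[c,-s,0],[s,c,0],[0,0,1.]])@np.diag([1.,-1,-1])
H=np.array([.676,.0925,.100]);r=.193
def pull(th):
    a=np.radians(th);return H+r*np.array([-np.cos(a),0,np.sin(a)])-[0,0,-0]+[0,0,-arm.grip_depth]
E
python3 - <<'E'
from h import *
for nm,u,v in(("bagL",610,240),("bagB",650,340),("bottle",508,316)): print(nm,onz("top",u*.64,v*.64,.1))
for th in (0,50,100): print(arm.solve_ik(pull(th),Rz(0)))
for phi in(-40,0,40): print(arm.solve_ik(np.array([.595,.093,.06]),Rz(phi)))
p=arm.current_ee_pos()
arm.move_l([p[0],p[1],.38],feed=.3)
arm.move_to(pull(0)+[0,0,.10],Rz(0))
arm.grip(.05)
print(arm.current_t(),arm.current_ee_pos(),arm.current_joint_positions(),arm.current_width(),arm.current_force())
im=arm.snapshot("scene")[:,:,::-1]; crop(im,160,130,300,260,5,"pics/s2.png")
E
```

```text
bagL [ 0.6645 -0.5759  0.1   ]
bagB [ 0.4569 -0.6492  0.1   ]
bottle [ 0.5096 -0.3579  0.1   ]
[  3.8806  28.5363 104.0802  -0.      47.3835  93.8806]
[ 3.4004 22.1518 85.2801 -0.     72.5681 93.4004]
[ 2.6497 33.8077 57.7878 -0.     88.4045 92.6497]
[  3.2039  36.844   89.2064  -0.      53.9497 133.2039]
[ 3.2039 36.844  89.2064 -0.     53.9497 93.2039]
[ 3.2039 36.844  89.2064 -0.     53.9497 53.2039]
4.325 [0.483  0.0925 0.1812] [ 3.8812 19.9238 97.9273 -0.0019 62.1505 93.8798] 0.050049552075575494 [ 0.467  -0.2085 -0.577 ]
```

View pics/s2.png

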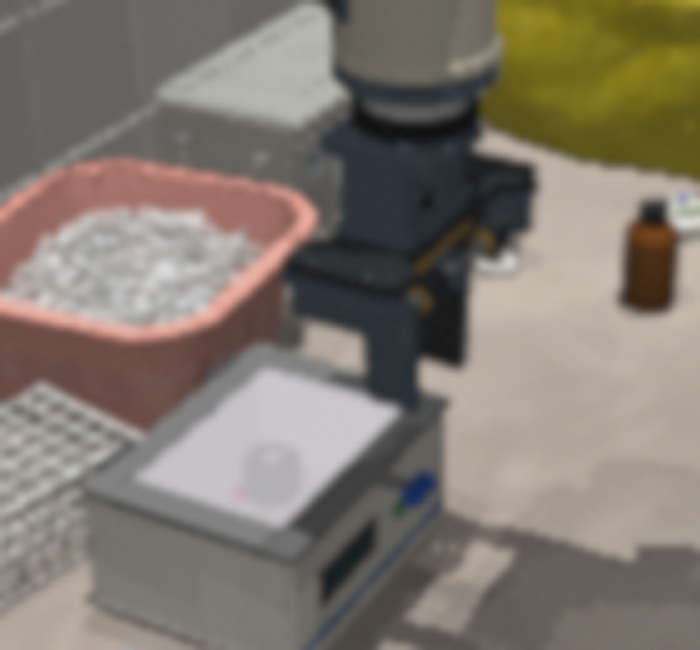

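The gripper hovers above the blue pull (crop about 415,488), jaws along y. Next I go down and pinch it.

```bash
python3 - <<'E'
from h import *
arm.move_l(pull(0),feed=.12)
print(arm.current_force())
arm.grip(.015)
print(arm.current_t(),arm.current_ee_pos(),arm.current_width(),arm.current_force())
im=arm.snapshot("scene")[:,:,::-1]; crop(im,160,130,300,260,5,"pics/s3.png")
E
```

```text
[ 0.0298  0.7273 -0.0317]
5.875 [0.4831 0.0925 0.0814] 0.023679056703352654 [-0.3634  0.5573  4.6762]
```

View pics/s3.png

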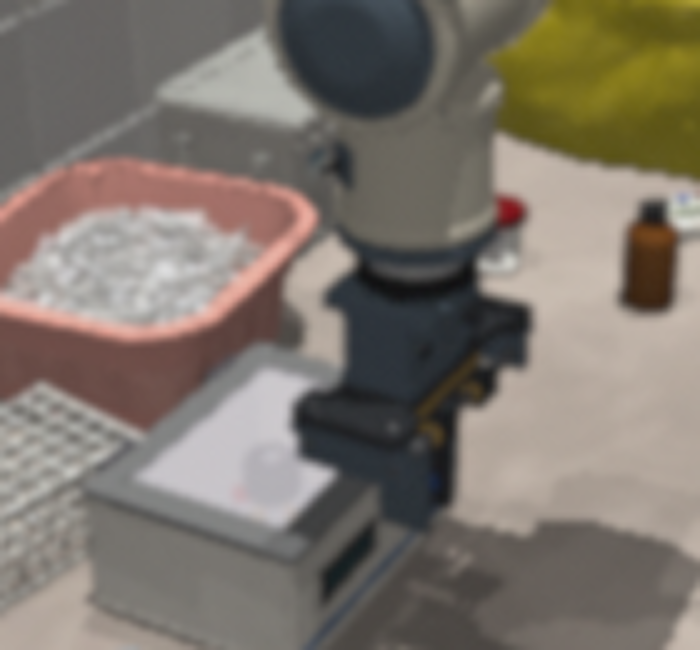

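The pull is pinched between the fingers (crop about 435,485); the 23.7 mm width matches its 24 mm length. Next I swing the lid.

```bash
python3 - <<'E'
from h import *
for th in np.r_[8:97:8,103]:
    arm.move_l(pull(th),feed=.12)
    f=arm.current_force(); print(th,f,round(arm.current_width(),4))
    if np.linalg.norm(f)>60: break
print(arm.current_t(),arm.current_ee_pos())
im=arm.snapshot("scene")[:,:,::-1]; crop(im,150,90,310,270,4,"pics/s4.png")
E
```

```text
8 [-0.0595  0.7797  1.1563] 0.0237
16 [-1.6413  1.2093  2.4509] 0.0238
24 [-3.2233  2.1254  3.0799] 0.0239
32 [-5.0382  3.717   4.3117] 0.0236
40 [-6.4002  4.4697  7.1929] 0.0233
48 [-5.7601  5.9378  7.8835] 0.024
56 [-5.7774  5.6247  9.5316] 0.0235
64 [-2.6871  7.2767  9.4295] 0.0238
72 [-1.5304  7.3525  8.8965] 0.0235
80 [0.5452 9.2129 8.9551] 0.0239
88 [ 2.131  10.5552  7.9683] 0.0236
96 [ 3.6652 11.5117  8.8288] 0.0235
103 [ 4.3561 11.6316 10.2174] 0.0236
10.775 [0.7216 0.0942 0.2701]
```

View pics/s4.png

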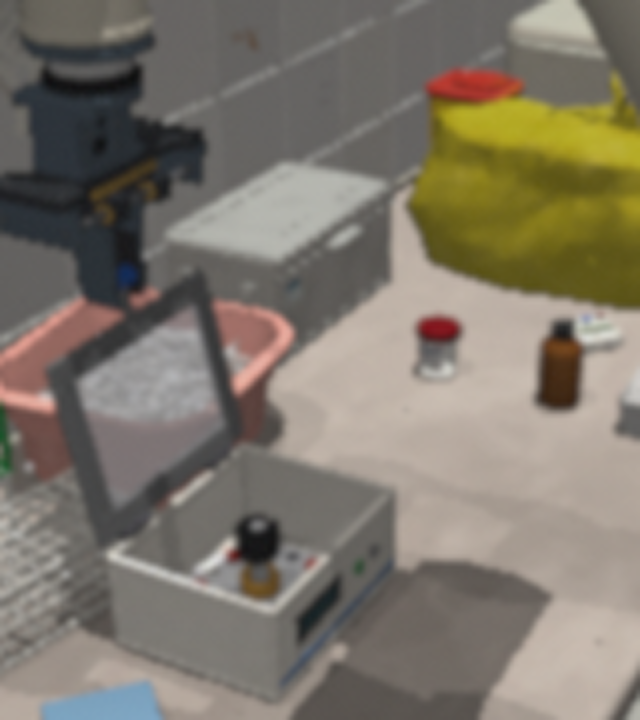

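Lid is standing at about 103° and the black knob (crop 258,538) is visible. Next I let go, back off and measure.

```bash
python3 - <<'E'
from h import *
arm.grip(.06)
p=arm.current_ee_pos(); arm.move_l([p[0],p[1],.36],feed=.25)
arm.move_to([.45,-.12,.33],Rz(0))
print(arm.current_t(),arm.current_force())
im=arm.snapshot("scene")[:,:,::-1]; cv2.imwrite("s5raw.png",im); crop(im,160,140,260,260,5,"pics/s5.png"); 
im=arm.snapshot("top")[:,:,::-1]; cv2.imwrite("t5raw.png",im); crop(im,140,135,230,220,7,"pics/t5.png")
E
```

```text
13.3583 [-0.2922  0.4387 -0.5084]
```

View pics/s5.png

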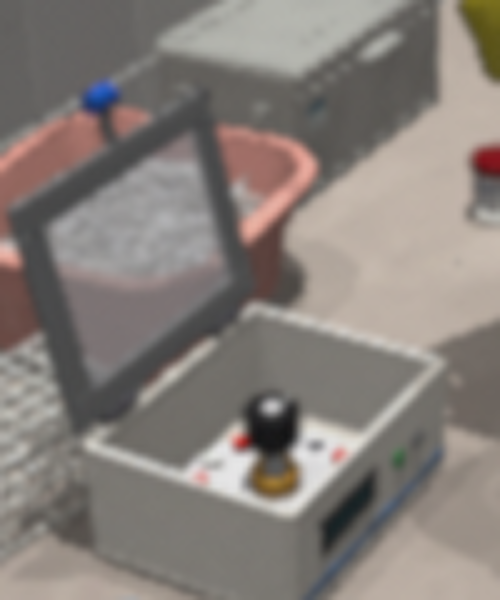

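View pics/t5.png

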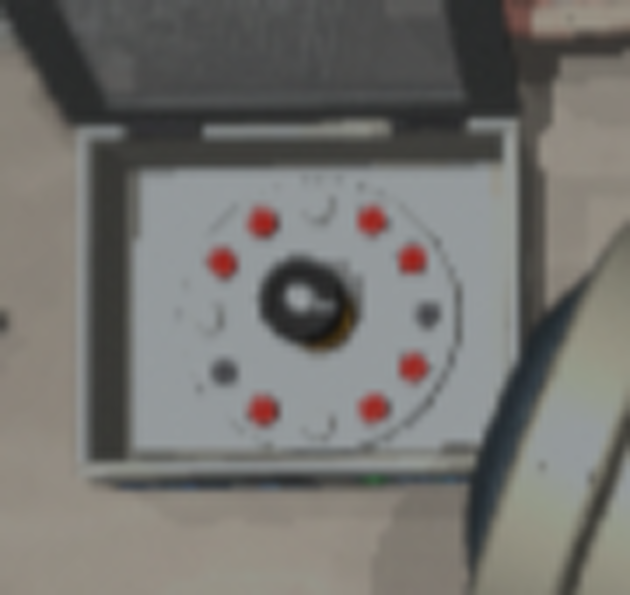

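```bash
python3 - <<'E'
from h import *
f=lambda x,y,z:onz("top",140+(x+.5)/7-.5,135+(y+.5)/7-.5,z)
print("knob top",f(300,298,.089)); print("knob scene",onz("scene",160+271.5/5-.5,140+407.5/5-.5,.089))
print("rim",f(78,128,.095),f(518,120,.095),f(85,478,.095))
print("disc caps",np.mean([f(x,y,.032) for x,y in((262,222),(372,220),(412,260),(413,368),(374,409),(263,411),(222,262),(224,372))],axis=0))
o,d=ray("scene",160+101/5-.5,140+97.5/5-.5)
# pull: intersect with plane y=.0942
for y in(.0925,.095):
    p=o+d*(y-o[1])/d[1];print("pull now",p,np.degrees(np.arctan2(p[2]-.1,.676-p[0])))
E
```

```text
knob top [0.5958 0.093  0.089 ]
knob scene [0.5951 0.0936 0.089 ]
rim [0.674  0.1934 0.095 ] [ 0.6757 -0.0065  0.095 ] [0.5144 0.1883 0.095 ]
disc caps [0.5956 0.093  0.032 ]
pull now [0.7143 0.0925 0.2894] 101.428678677025
pull now [0.7122 0.095  0.2909] 100.73211601682468
```

```bash
cat >> h.py <<'E'
K=np.array([.5957,.0932,0])
def turn(phi,z): arm.move_to(K+[0,0,z],Rz(phi))
E
python3 - <<'E'
from h import *
print(arm.solve_ik(K+[0,0,.062],Rz(-33)))
turn(-33,.20)
arm.grip(.065)
arm.move_l(K+[0,0,.063],feed=.12)
print(arm.current_t(),arm.current_force(),arm.current_ee_pos())
arm.grip(.03)
f0=arm.current_force();print(arm.current_t(),f0,arm.current_width(),arm.current_torque())
im=arm.snapshot("scene")[:,:,::-1]; crop(im,150,90,290,260,4,"pics/s6.png")
E
```

```text
[  3.2193  36.7281  89.02    -0.      54.2518 126.2193]
16.175 [-0.0059 -0.2462  0.8095] [0.5962 0.0932 0.0637]
16.7083 [0.0575 1.8039 1.8289] 0.03751506724091088 [0.2566 0.0159 0.0082]
```

View pics/s6.png

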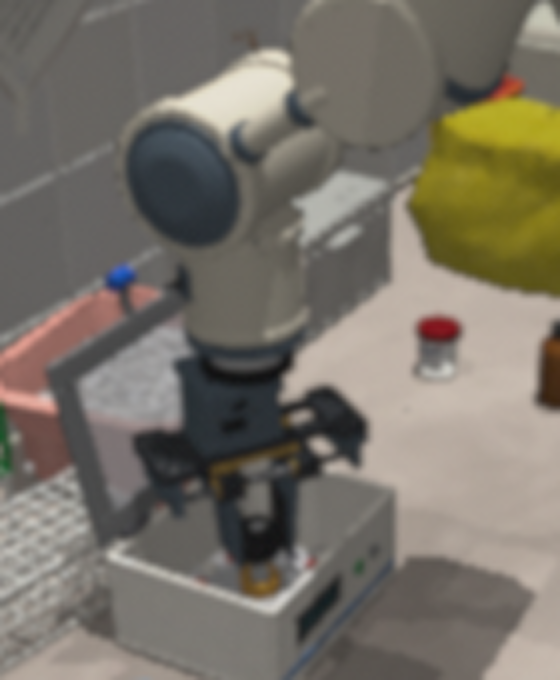

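The fingers hold the knob (crop 262,540, width 37.5 mm), and the pull has not moved (full-picture pixel about 180,159). Next I turn backward while watching Fz.

```bash
cat > back.py <<'E'
from h import *
import sys
p0,p1,z0=map(float,sys.argv[1:4])
f0=arm.current_force()[2]
for phi in np.arange(p0+6,p1+.1,6):
    turn(phi,z0+.0013*np.radians(phi-p0)); 
    f=arm.current_force(); print(phi,f,round(arm.current_torque()[2],3),round(arm.current_t(),2))
    if f[2]-f0<-6: print("DROP?");break
E
python3 back.py -33 33 .063
```

```text
-27.0 [0.7323 2.4791 2.9067] 0.05 17.01
-21.0 [0.5296 2.0935 4.0049] 0.06 17.26
-15.0 [1.3017 2.7324 3.7869] 0.136 17.51
-9.0 [2.5727 3.8963 5.6417] 0.099 17.76
-3.0 [1.3395 4.1538 5.4176] 0.044 18.01
3.0 [1.158  5.0935 4.4196] 0.058 18.26
9.0 [1.4158 4.5565 4.5432] 0.038 18.51
15.0 [1.6278 4.3444 3.6786] 0.036 18.76
21.0 [1.2991 4.6409 3.632 ] 0.057 19.01
27.0 [2.5049 5.9696 3.4292] 0.037 19.26
33.0 [0.9245 5.2591 3.1344] 0.06 19.51
```

```bash
python3 - <<'E'
from h import *
arm.grip(.05); turn(-33,.0645); arm.grip(.03); print(arm.current_width(),arm.current_force(),arm.current_t())
E
python3 back.py -33 33 .0645
```

```text
0.03725788909893238 [1.0853 0.9211 0.6774] 21.3833
-27.0 [ 0.7293  2.4674 -0.6005] 0.087 21.63
-21.0 [-0.4026  3.525  -1.2771] 0.057 21.88
-15.0 [ 1.187   4.5132 -1.6922] 0.056 22.13
-9.0 [ 1.2116  5.0413 -2.5871] 0.134 22.38
-3.0 [ 2.2331  4.5325 -3.1193] 0.059 22.63
3.0 [ 2.2497  4.8318 -4.4975] 0.062 22.88
9.0 [ 3.8302  5.7189 -5.5933] 0.032 23.13
DROP?
```

```bash
python3 - <<'E'
from h import *
im=arm.snapshot("scene")[:,:,::-1]; crop(im,190,190,240,240,8,"pics/a.png")
arm.grip(.05); arm.sleep(.2); print(arm.current_force(),arm.current_t())
im2=arm.snapshot("scene")[:,:,::-1]; crop(np.hstack([im[190:240,190:240],im2[190:240,190:240]]),0,0,100,50,8,"pics/s7.png")
E
```

```text
[-0.1459 -0.2356  0.3982] 23.8
```

View pics/s7.png

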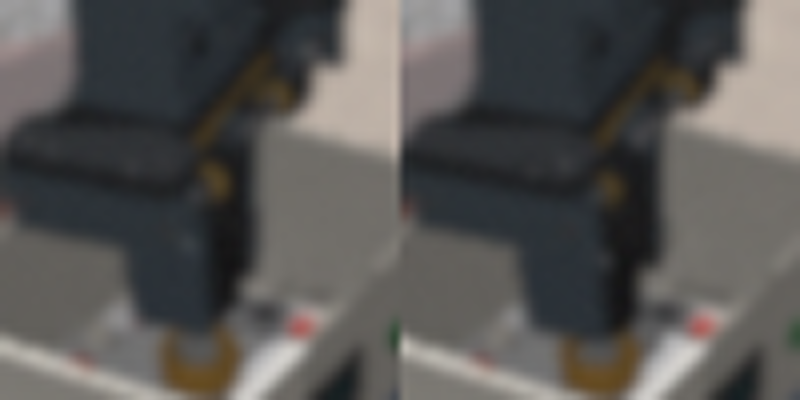

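The finger hides the knob's lower edge, so this picture doesn't settle it. I'll rotate the open gripper back to −33° and compare with s6.

```bash
python3 - <<'E'
from h import *
turn(-33,.065); print(arm.current_t())
im=arm.snapshot("scene")[:,:,::-1]; crop(im,150,90,290,260,4,"pics/s8.png"); crop(im,195,205,245,250,10,"pics/s8b.png")
for z in (.061,.053,.064,.056): print(z,proj("scene",K+[0,0,z]))
E
```

```text
24.6083
0.061 [214.1024 227.7279]
0.053 [214.2112 229.6497]
0.064 [214.0614 227.004 ]
0.056 [214.1705 228.9305]
```

View pics/s8b.png

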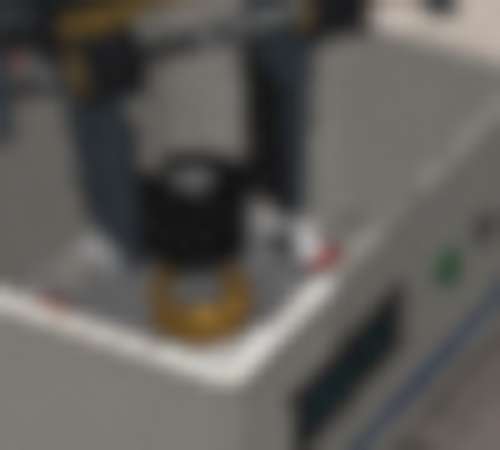

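View pics/s8.png

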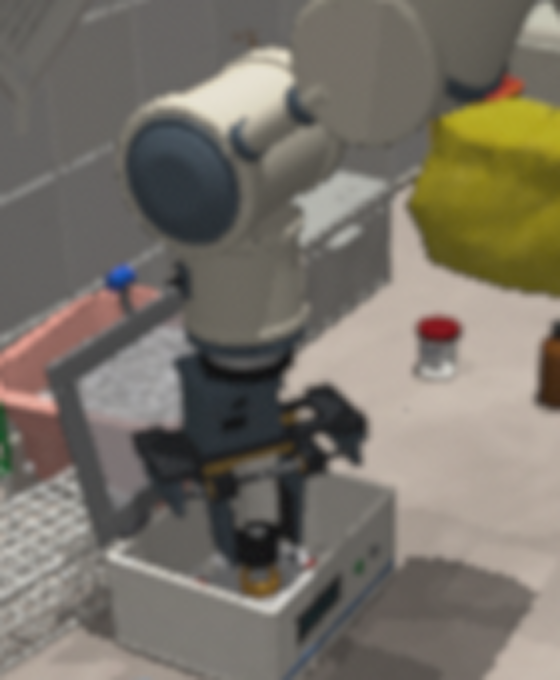

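```bash
python3 - <<'E'
from h import *
im2=arm.snapshot("scene")[:,:,::-1]; im=cv2.imread("s5raw.png")
crop(np.hstack([im[205:250,195:235],im2[205:250,195:235]]),0,0,80,45,10,"pics/s9.png")
t=np.linspace(0,2*np.pi,60)
for z in(.064,.062,.056,.054): 
    b=np.array([proj("scene",K+[.019*np.cos(a),.019*np.sin(a),z]) for a in t]);c=np.array([proj("scene",K+[.019*np.cos(a),.019*np.sin(a),z+.028]) for a in t])
    print(z,"bottom row in crop*10",(b[:,1].max()-204.5)*10,"top row",(c[:,1].min()-204.5)*10,"cols",(c[:,0].min()-194.5)*10,(c[:,0].max()-194.5)*10)
E
```

```text
0.064 bottom row in crop*10 258.1002583797107 top row 124.92011053478222 cols 134.56808565933898 248.77144094658405
0.062 bottom row in crop*10 262.96572264581044 top row 129.82056937609173 cols 134.8960786306091 249.0042817852924
0.056 bottom row in crop*10 277.51425016455187 top row 144.4743336761212 cols 135.87665788698246 249.70039104806688
0.054 bottom row in crop*10 282.3478720910646 top row 149.34311778923586 cols 136.20238947564133 249.9316266378355
```

View pics/s9.png

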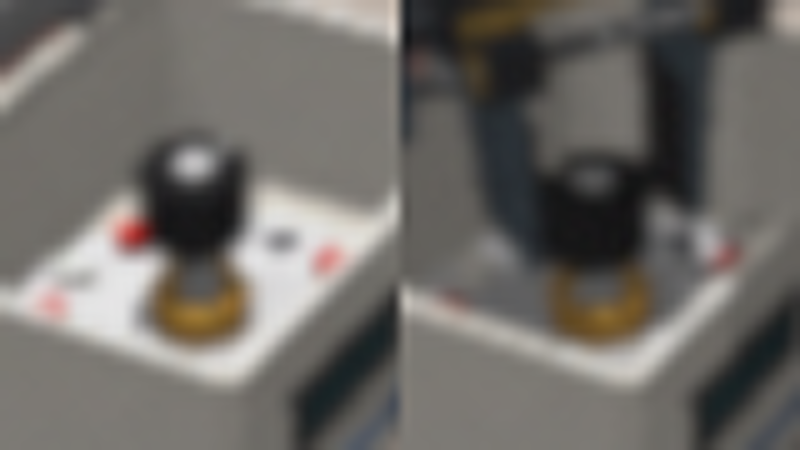

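Left (start) versus right (now): the knob's lower rim went from row 245 to 265 and its top from 133 to 155, about 8 mm down. The screw has dropped, and the lid is still standing. Next comes the forward turn in 62.5° strokes, following the thread down.

```bash
cat > fwd.py <<'E'
from h import *
import sys
z=float(sys.argv[1]);n=int(sys.argv[2]);last=len(sys.argv)>3
for k in range(n):
    turn(31.25,z); arm.grip(.03); print("grip",round(arm.current_width(),4),arm.current_force(),round(arm.current_t(),2))
    for phi in(15.6,0,-15.6,-31.25):
        turn(phi,z-.008*(31.25-phi)/360)
        f=arm.current_force();print(phi,f,round(arm.current_torque()[2],3))
        if np.linalg.norm(f)>35: print("STOP");sys.exit()
    z-=.008*62.5/360
    if not(last and k==n-1): arm.grip(.05)
print("z",z,arm.current_t())
E
python3 fwd.py .059 1
```

```text
grip 0.037 [-1.6839  0.8189  0.443 ] 26.14
15.6 [-0.3722  1.3013  1.0559] -0.061
0 [-1.0394  2.9136  1.3471] -0.038
-15.6 [-0.0007  3.2621  1.3799] -0.103
-31.25 [-1.329   3.9452  1.3938] -0.103
z 0.057611111111111106 28.0583
```

```bash
python3 fwd.py .0576 3; python3 - <<'E'
from h import *
im=arm.snapshot("scene")[:,:,::-1]; crop(im,150,90,290,260,4,"pics/s10.png")
E
```

```text
grip 0.0376 [-0.9861  2.0893  1.1284] 29.47
15.6 [-0.557   2.3903  1.8071] -0.09
0 [-1.0896  3.5283  2.2425] -0.136
-15.6 [-1.5259  4.4452 -0.0152] -0.112
-31.25 [-1.0136  4.441   2.2929] -0.043
grip 0.0373 [-0.4593  1.3611  0.4061] 32.79
15.6 [-1.3867  1.7147  0.7294] -0.063
0 [-0.1678  3.6365  1.8471] -0.155
-15.6 [-0.9372  5.3008  1.3877] -0.105
-31.25 [-1.8028  5.1188  0.9632] -0.087
grip 0.0374 [ 0.1676  1.6908 -0.2661] 36.12
15.6 [-1.1652  2.1502  1.3603] -0.114
0 [-0.4288  2.8078  0.2375] -0.046
-15.6 [-0.6633  4.1356  1.0289] -0.05
-31.25 [-1.2561  4.9556  0.3299] -0.069
z 0.053433333333333326 38.0333
```

View pics/s10.png

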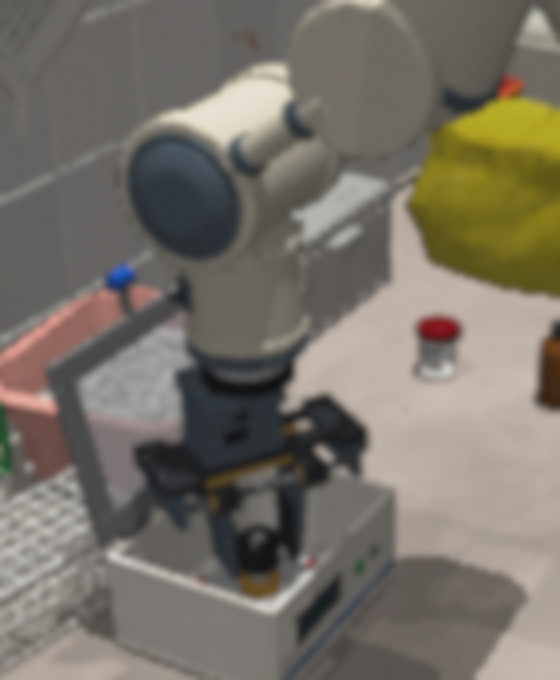

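The knob is lower and the lid is unmoved (pull still at crop 120,277). Two strokes remain.

```bash
python3 fwd.py .0534 2 last; python3 - <<'E'
from h import *
im2=arm.snapshot("scene")[:,:,::-1];crop(im2,150,90,290,260,4,"pics/s11.png"); im=cv2.imread("s5raw.png")
crop(np.hstack([im[205:250,195:235],im2[205:250,195:235]]),0,0,80,45,10,"pics/s12.png")
im=arm.snapshot("top")[:,:,::-1]; cv2.imwrite("pics/t12.png",im)
print(arm.current_width(),arm.current_force(),arm.current_t(),arm.current_ee_pos())
E
```

```text
grip 0.0374 [-0.0532  0.1985  1.0785] 39.49
15.6 [-1.0664  1.5025  1.6229] -0.095
0 [-1.2236  2.421   0.7592] -0.05
-15.6 [-1.6752  3.7049  1.1108] -0.035
-31.25 [-0.9859  4.9133  0.7342] -0.075
grip 0.037 [-0.0132  1.6256  0.7478] 42.82
15.6 [-0.7769  1.6102  1.0974] -0.126
0 [-0.8375  2.7792  0.1104] -0.074
-15.6 [-0.6259  3.3396 -0.0414] -0.122
-31.25 [-2.2984  4.3779  1.3429] -0.044
z 0.05062222222222222 44.3167
0.037365368956642636 [-1.2623  4.3161  1.1874] 44.4167 [0.5956 0.0933 0.0506]
```

View pics/s11.png

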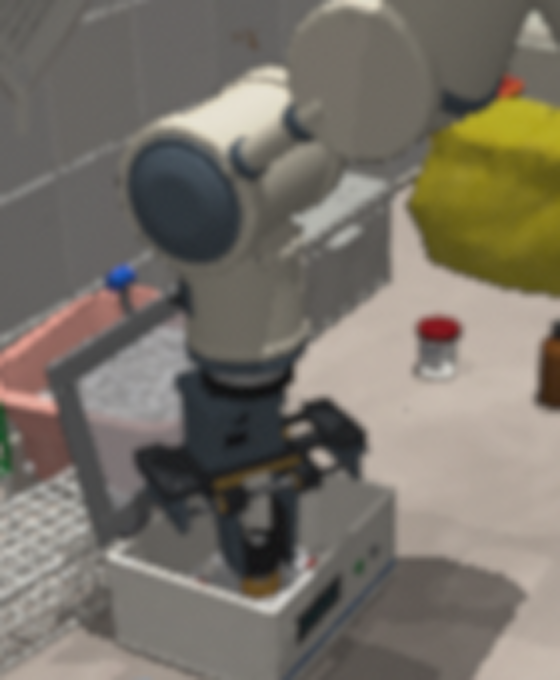

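View pics/s12.png

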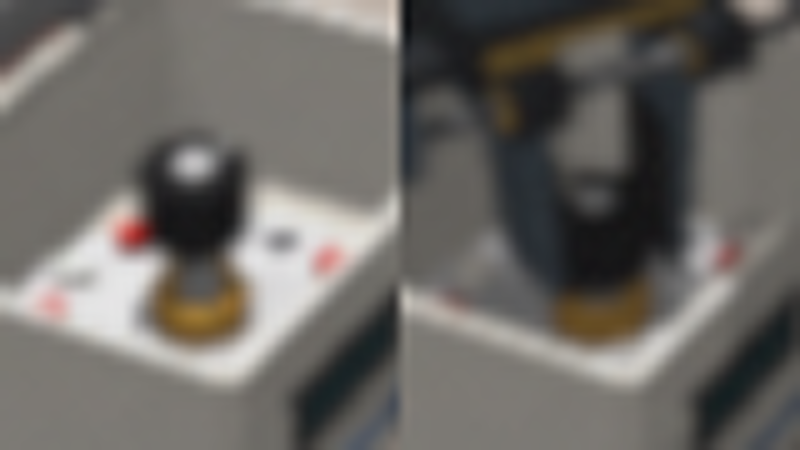

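View pics/t12.png

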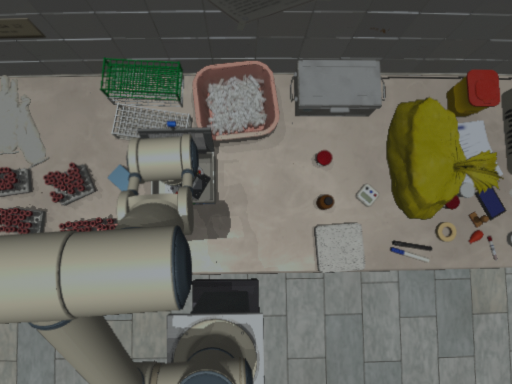

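The knob is held (37.4 mm width) and has sunk another 20 crop rows, about 8 mm, so it turned one pitch. The lid and the bystanders are where they were, so I hand it in.

```bash
python3 - <<'E'
from h import *
arm.sign_off(); print(arm.current_t(),arm.current_width())
E
```

```text
the job is handed in; nothing more can be done
the job is handed in; nothing more can be done
```

The job is handed in at about 44 s of the 72 s limit, with the gripper still holding the started knob. No verdict is reported.

**Lid:** I pinched the blue pull by its ends and swung the lid up. The commanded angle was 103° and the picture gave about 101°. The lid had not moved in any later picture.

**Finding the thread:** I turned the knob backward about 108° in two grips, until the pull on the fingers had grown to about 6 N. I then let go for a moment, and the pictures show the knob about 8 mm lower. The pull grew gradually rather than jumping, so the drop angle is only known to within about 0.7 rad. I allowed for that in the forward turn.

**Forward turn:** I turned it 375° clockwise in six strokes, following the thread down. The pictures show it sinking a further 8 mm or so, which matches one pitch.

**Last checks:**
- **Grip:** the fingers are 37.4 mm apart on the 38 mm knob, with about 5 N of outside force on the tool.
- **Bystanders:** the cup, bottle, timer and slide box look unmoved. The forceps were out of view behind the arm in the last picture.
- **Disagreement:** the blurred edges read the knob as 16–17 mm below its starting height. The thread figures predict about 14 mm, so the picture would put it near the lower limit of the height window. I trusted the thread figures, because the start picture looked biased by its bright background.

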